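Stand a fallen buffet label back up

ROBOT

A 6-joint arm with a two-finger parallel gripper is mounted at the origin on the work surface. World frame = base frame: x ahead of the robot, y to its left, z up, the work surface at z = 0. Lengths are in m, angles in rad, forces in N, time in s.
With the tool pointing down it reaches from about 0.325 to 0.85 m from the base axis. Payload 15.5 kg.
Tool frame: the origin (TCP) lies at the centre of the arm's flange, where the gripper is bolted on; the fingertips stand 191 mm ahead of it and the grasp point (between the pads) lies 172 mm ahead of it; z points along the fingers, y is the direction in which the jaws open and shut (so a half turn about z gives the same grasp; the last joint's range is limited). The gripper opens to 91 mm and grips with 3 to 60 N. Pads are 32 mm wide; open, the fingers measure 118 mm over their backs; the gripper's body (76 mm by 178 mm) begins 60 mm behind the grasp point.
Start: joints at [-1.292, 0.494, 1.345, -0, 1.302, -0.096], TCP at [0.229, -0.582, 0.405] pointing down, gripper open.
Joint ranges: [-2.91, 2.91], [-0.82, 2.16], [0.22, 2.67], [-1.22, 4.37], [0.12, 2.79], [-3.08, 3.08]. Speed limits (rad/s): [1.89, 1.89, 2.57, 3.01, 3.01, 3.01].

INTERFACE

Orientations are given as a rotation vector (axis times angle).
In Python, from bench import * gives the robot as it stands.
- The arm moves only by the shell command python3 -m pendant 'ROWS' [OPENING] [FORCE]. ROWS is a JSON object of lists of equal length, an entry for each row: "linear": the shift along the tool's x, y, z in mm, a list of three; "yaw": the turn about the tool's z in units of 8 degrees (1.0 is 8 degrees). In form: {"linear": [[dx, dy, dz], ...], "yaw": [yaw, ...]}. A call has 1 to 12 rows; each row is the pose to reach, as a shift and turn from the pose commanded when the call began, along the tool's axes at that moment; what a row does not reach only later rows make up. A row lasts 1/10 s, in which the tool goes at most 50 mm and 8.59 degrees, less where a joint would pass 70% of its speed; a pose out of reach is approached as far as the arm can. A call with a gripper value outside its range is refused whole. OPENING is the opening in per cent of the stroke, from 0 (shut) to 100 (fully open), set as the call begins (- or left out, the last holds). The fingers move at their own pace and stop on an object; FORCE is the grip in N (left out, the last holds). Time passes only in rows, so rows that repeat a pose let the fingers close. It gives the time, the measured TCP pose, the force and the opening at its end, in the units of the state.
- read_state(): the state, without advancing time (a new reading comes with each control period).
- snapshot(name): name is "scene" or "top"; returns the picture (420x560x3 uint8, blue, green, red); there is no depth.
- camera_model(name): a dict with "fx", "fy", "cx", "cy" (pixels), "k1" (the pictures are not rectified: a ray, as slopes to the right and down, at radius r is drawn at 1 + k1 r^2 times it, then the intrinsics apply), "R" (3x3) and "t" (3): a world point X has camera coordinates R X + t. Camera axes: x right, y down, z forward; pixel columns grow to the right and rows downward; lengths in m; the calibration is good to about 2 mm. A picture is of the moment at which its call begins. camera_model takes no time and is no camera call.
- close_job(): hands the job in, once; it reports no verdict.
The state is a dict: "clock": time; "joint_pos": joint angles; "qd": joint speeds; "joint_efforts": joint torques, N m; "ee_pos": TCP position; "orientation": TCP orientation; "ft_force": force on the tool from outside, world axes, zero at the start; "torque": the same for the moment, N m; "opening": opening from 0.0 (shut) to 1.0 (fully open).
Only numpy, scipy, OpenCV 4.12 (cv2) and the standard library are available. Lean on these libraries where they do the work, as an engineer would, in place of code of your own. Each camera call takes 0.05 s, during which the arm holds its last target. There are 200 camera calls.

TASK

The picture stand that names the French toast has been knocked onto its back. Push it over with the fingertips until it stands on its wooden foot again, then push the foot along the counter until its rear edge sits squarely against the front of the steel plinth, in front of its own dish, with the picture facing you. Do not lift the stand off the counter, do not tip it onto its face, and leave everything else where it stands.

Things in the scene. Friction and masses are not known exactly. Their poses are not given: they have to be found in the camera images.
- toast_label: fallen label stand, 0.2 kg: pale oak foot 90 mm deep (x), 120 wide (y), 20 thick (z); white picture board 110 mm wide, 4 thick, red bands, golden toast slice, rising from the foot's top near its rear edge. Origin: centre of the foot's underside. Standing: z up, -x the front (picture side), +x the rear. It starts tipped back 84 degrees, z level, pointing to the plinth within 25 degrees
- toast_label_heel (a point): middle of the rear lower edge of the stand's foot, 45 mm behind the body origin along +x: the edge it pivots on and that finally meets the plinth. At the start this edge and the board's top rest on the counter; the foot stands on edge above it, its front edge uppermost, 90 mm up, its board side looking at the plinth and its underside at the robot
- toast_label_board (a point): middle of the board's top edge: 115 mm above the foot's underside, 12 mm behind its rear edge (the board starts 8 mm in from that edge and leans back 10 degrees). Lying, it is 115 mm from the heel, towards the plinth. A finger on the board side, high on the raised foot, pushing away from the plinth with about 0.5 N tips the stand; the board then swings up behind that finger
- toast_label_heel_left (a point): left (+y) end of the rear lower edge, 60 mm from its middle. The stand balances after about 30 degrees of tipping and drops onto its foot from there, unless the board leans on the finger, which then lets it down as it goes on
- toast_label_heel_right (a point): right (-y) end of the rear lower edge, 60 mm from its middle. Friction of the foot on the counter about 0.6: 1 to 2 N slide the standing foot
- plinth: fixed heated display plinth of steel with a dark top, 350 mm deep (x) x 840 mm wide (y) x 45 mm high, both dishes stand on it. Its front is an upright plane that faces the robot. Origin: middle of the foot of that front face, on the counter; x points away from the robot (yaw within 4 degrees), y along the front
- toast_dish: fixed white oblong dish of golden French toast on the plinth, 265 mm deep (x) x 325 mm wide (y) x 65 mm high (food to about 80 mm); on the left or on the right. Origin: below the middle of its near long side, on the plinth top, 40 mm behind the plinth's front; axes as the plinth's
- egg_dish: fixed white dish of the same size full of boiled eggs, beside the toast dish on the plinth; origin below the middle of its near long side
- egg_label: the same kind of stand with an egg picture and green bands, standing upright against the plinth before the egg dish; to be left alone; origin centre of its foot's underside
- salt: white salt shaker with steel cap, 42 mm across, 69 mm high, between the two dishes on the robot's side of the plinth; origin centre of its underside
- pepper: dark pepper shaker with steel cap, 42 mm across, 69 mm high, near the salt; origin centre of its underside
- sachet_bowl: lime green bowl of sachets, 216 mm across, 105 mm high, to the left; origin centre of its underside
- plates: stack of six white plates, 210 mm across, 57 mm high, to the right; origin centre of its underside
- coffee_cup: white mug, 80 mm across, 75 mm high, on the robot's side to the left; origin centre of its underside
- tongs_rest: white tile 100 x 120 x 8 mm close to the robot on the right, on which the tongs lie; origin centre of its underside
- tongs: steel serving tongs, 230 mm long, 12 mm thick, lying over the tile; origin at their middle, on the tile

How it is judged:
On the way:
1. the toast stand has been pushed over onto its foot and stands upright, still on the counter (angle between toast_label's own z axis and vertical below 0.1 rad and height (world z) of toast_label below 0.008 m), for 0.3 s.
At the end, for the whole second after the job is handed in: the toast stand rests upright on its foot on the counter (within 4 degrees), both ends of its rear lower edge within 8 mm of the plinth's front face, its middle within 120 mm sideways of the middle of the toast dish (angle between toast_label's own z axis and vertical below 0.07 rad and height (world z) of toast_label between -0.004 and 0.006 m and x of each of toast_label_heel_left, toast_label_heel_right in the frame of plinth above -0.008 m and y of toast_label in the frame of toast_dish between -0.12 and 0.12 m and linear speed of toast_label below 0.02 m/s and angular speed of toast_label below 0.1 rad/s); the robot touches nothing.
It fails at once if the toast stand was lifted off the counter or tipped onto its face (its rear lower edge rose more than 12 mm) (height (world z) of toast_label_heel above 0.012 m).
It fails at once if the egg stand was moved more than 20 mm or tipped (distance of egg_label from where it was at the start of the episode above 0.02 m or angle between egg_label's own z axis and vertical above 0.3 rad).
It fails at once if a shaker was moved more than 20 mm or tipped (distance of any of salt, pepper from where it was at the start of the episode above 0.02 m or angle between any of salt, pepper's own z axis and vertical above 0.3 rad).
It fails at once if the sachet bowl, the plates or the cup was moved more than 20 mm or tipped (distance of any of sachet_bowl, plates, coffee_cup from where it was at the start of the episode above 0.02 m or angle between any of sachet_bowl, plates, coffee_cup's own z axis and vertical above 0.3 rad).
It fails at once if the tongs or their tile was moved more than 20 mm or tipped (distance of any of tongs, tongs_rest from where it was at the start of the episode above 0.02 m or angle between any of tongs, tongs_rest's own z axis and vertical above 0.3 rad).
It also fails if it takes over 56 s, if anything falls off the work surface, if the arm or the gripper's body presses on something with over 40 N, if the wrist force passes 120 N, or if a joint passes its speed limit or range.

## Working session

There is one attempt and no reset: what is moved stays moved. The work goes in short steps, Python scripts to look and compute and a shell command to move; the robot and the scene stay as the last step left them, time stands still between calls to the robot, and variables do not carry over. Pictures are saved under pics/ and viewed, about 8 in all and at most 12, crops included, and the job is handed in when it is done.

```bash
mkdir -p pics; ls; cat > h.py <<'E'
from bench import *
import numpy as np, cv2
from scipy.spatial.transform import Rotation as Ro
def cam(n):
    c=camera_model(n); return c,np.array([[c['fx'],0,c['cx']],[0,c['fy'],c['cy']],[0,0,1.]]),np.array(c['R']),np.array(c['t'])
def ray(n,p):
    c,K,R,t=cam(n)
    q=cv2.undistortPoints(np.array(p,float).reshape(-1,1,2),K,np.array([c['k1'],0,0,0.]))[:,0]
    d=np.c_[q,np.ones(len(q))]@R
    return -R.T@t,d
def plane(n,p,z):
    o,d=ray(n,p); return o+d*((z-o[2])/d[:,2])[:,None]
def proj(n,X):
    c,K,R,t=cam(n); return cv2.projectPoints(np.array(X,float).reshape(-1,1,3),cv2.Rodrigues(R)[0],t,K,np.array([c['k1'],0,0,0.]))[0][:,0]
E
python3 - <<'E'
from h import *
for n in("scene","top"):
    im=snapshot(n); cv2.imwrite(f"pics/{n}0.png",im); c,K,R,t=cam(n); print(n,K[0,0],K[1,1],c['k1'],-R.T@t,R[2])
s=read_state(); print(s)
E
```

```text
pics
scene 458.65566646360094 458.65566646360094 -0.020684274435873225 [1.037248   0.73629527 0.97699805] [-0.38321379 -0.58010114 -0.71876968]
top 447.71132079282455 447.71132079282455 -0.06676918672569902 [ 0.46133549 -0.01079806  1.56937477] [ 0.03995975  0.01490385 -0.99909013]
{'clock': 0.1, 'joint_pos': array([-1.29145919e+00,  4.94136053e-01,  1.34604517e+00, -1.17270553e-05,
        1.30249536e+00, -9.55215427e-02]), 'qd': array([ 2.19014091e-03, -2.38419443e-03, -1.97618637e-03,  1.14724024e-03,
       -6.07752078e-05,  5.97365254e-04]), 'joint_efforts': array([ 1.01409350e-03, -8.80240560e+01, -3.82542586e+01,  7.09845428e-02,
        4.82992502e-02,  1.96492260e-05]), 'ee_pos': array([ 0.22879282, -0.58148529,  0.40419658]), 'orientation': array([-3.08551196e+00, -5.85189007e-01,  1.73889958e-04]), 'ft_force': array([-0.14988045, -0.37028166,  0.14031512]), 'torque': array([-0.00599564,  0.03218293,  0.00988453]), 'opening': 1.0055957071519077}
```

View pics/scene0.png

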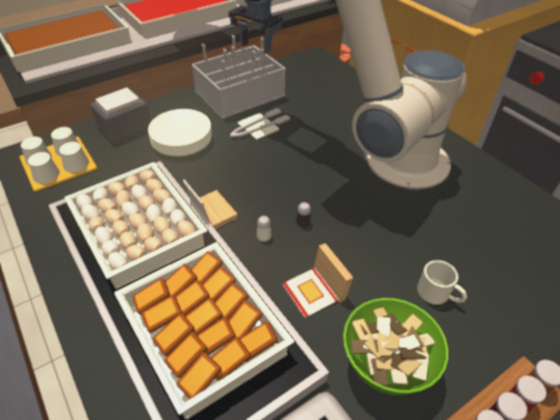

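View pics/top0.png

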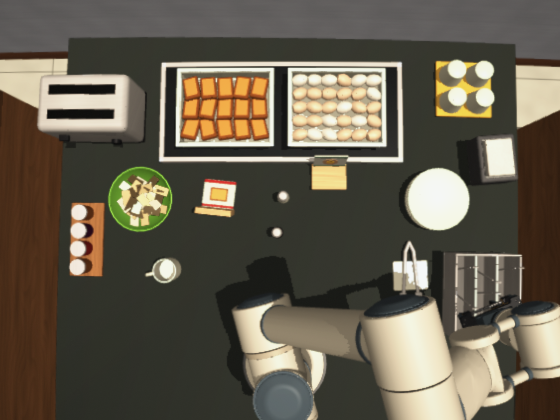

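The top view shows the fallen stand at about (217,195), the toast dish at (225,107), the plinth front at row ~160 and the bowl at (140,198). Next I measure these by masks and take an enlarged crop.

```bash
python3 - <<'E'
from h import *
a=cv2.imread("pics/top0.png"); b=cv2.imread("pics/scene0.png")
A=cv2.resize(a[145:285,110:310],None,fx=4,fy=4,interpolation=cv2.INTER_CUBIC)[:, :800]
cv2.imwrite("pics/c1.png",A)
B=cv2.resize(b[190:340,240:380],None,fx=4,fy=4,interpolation=cv2.INTER_CUBIC)
cv2.imwrite("pics/c2.png",B)
# plinth front: bottom edge of bright rim per column
g=a.max(2).astype(int)
pts=[]
for c in list(range(170,300,10))+list(range(355,400,10)):
    col=g[148:175,c]; k=np.where(col>90)[0]
    if len(k): pts.append((c,148+k[0],148+k[-1]))
print(pts)
for z in(0,.045):
    P=plane("top",[(p[0],p[2]+.5) for p in pts],z); f=np.polyfit(P[:,1],P[:,0],1); print(z,f,np.abs(np.polyval(f,P[:,1])-P[:,0]).max())
hsv=cv2.cvtColor(a,cv2.COLOR_BGR2HSV)
print(plane("top",[(175,150),(274,150),(163,160),(402,160)],.07).round(3).tolist())
print("salt,pep",plane("top",[(283,197),(277,232)],.06).round(3).tolist(), "bowl",plane("top",[(140,198)],.09).round(3), "egg label foot", plane("top",[(312,189),(346,189)],.02).round(3).tolist())
print("cup",plane("top",[(167,270)],.07).round(3))
E
```

```text
[(170, np.int64(157), np.int64(162)), (180, np.int64(157), np.int64(161)), (190, np.int64(157), np.int64(161)), (200, np.int64(156), np.int64(161)), (210, np.int64(156), np.int64(161)), (220, np.int64(156), np.int64(161)), (230, np.int64(156), np.int64(161)), (240, np.int64(156), np.int64(161)), (250, np.int64(156), np.int64(162)), (260, np.int64(156), np.int64(161)), (270, np.int64(156), np.int64(161)), (280, np.int64(156), np.int64(161)), (290, np.int64(157), np.int64(161)), (355, np.int64(157), np.int64(162)), (365, np.int64(157), np.int64(162)), (375, np.int64(157), np.int64(162)), (385, np.int64(157), np.int64(162)), (395, np.int64(157), np.int64(162))]
0 [-0.0120059   0.70626794] 0.0032117864642994265
0.045 [-0.0120059   0.69924106] 0.00311969221507169
[[0.73, 0.386, 0.07], [0.735, 0.049, 0.07], [0.696, 0.426, 0.07], [0.709, -0.384, 0.07]]
salt,pep [[0.577, 0.016, 0.06], [0.459, 0.034, 0.06]] bowl [[0.564 0.494 0.09 ]] egg label foot [[0.61, -0.084, 0.02], [0.612, -0.202, 0.02]]
cup [[0.324 0.401 0.07 ]]
```

View pics/c1.png

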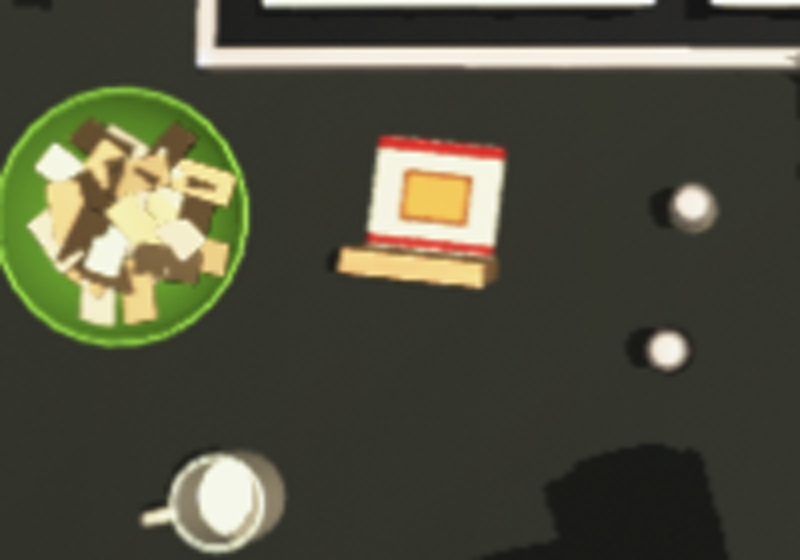

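View pics/c2.png

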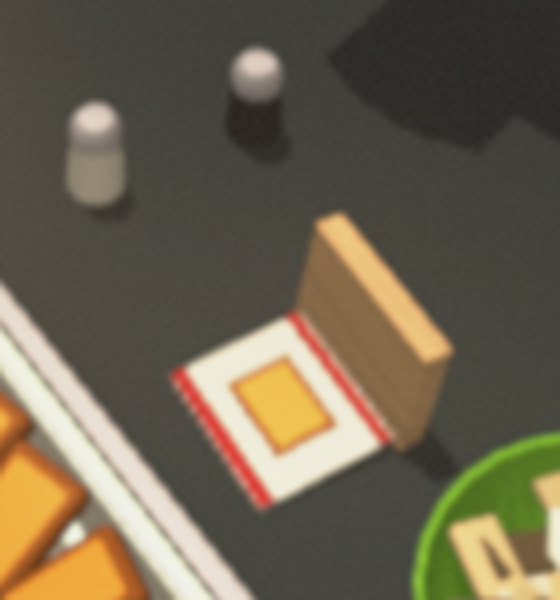

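The crops show the stand's upper foot edge at crop corners (342,247), (495,262), (487,287), (337,272), and the board top at (380,137)-(505,150). In c2 the finger space between foot and board is free.

```bash
cat > m.py <<'E'
from h import *
def tool():
    s=read_state(); return np.array(s['ee_pos']),Ro.from_rotvec(s['orientation']).as_matrix(),s
E
python3 - <<'E'
from m import *
u=lambda L:[((x+.5)/4+110-.5,(y+.5)/4+145-.5) for x,y in L]
F=plane("top",u([(342,247),(495,262)]),.0915); U=plane("top",u([(337,272),(487,287)]),.0895); B=plane("top",u([(380,137),(505,150)]),.004)
ub=lambda L:[((x+.5)/4+240-.5,(y+.5)/4+190-.5) for x,y in L]
# scene: foot top corners board side, underside side ; board top ends
Fs=plane("scene",ub([(440,362),(318,225)]),.0915); Us=plane("scene",ub([(452,350),(340,212)]),.0895);Bs=plane("scene",ub([(264,508),(172,375)]),.004)
for n,v in zip("FUB",[(F,Fs),(U,Us),(B,Bs)]):
  for w in v: print(n,w[:,:2].round(4).tolist(),"len",np.linalg.norm(w[0]-w[1]).round(4),"yaw",np.degrees(np.arctan2(w[1,0]-w[0,0],-(w[1,1]-w[0,1]))).round(1))
b=cv2.imread("pics/scene0.png"); 
cv2.imwrite("pics/c3.png",cv2.resize(b[250:400,180:340],None,fx=4,fy=4,interpolation=cv2.INTER_CUBIC))
p,R,s=tool(); print(p,R.round(3).tolist())
E
```

```text
F [[0.5385, 0.3066], [0.5283, 0.1787]] len 0.1283 yaw -4.6
F [[0.532, 0.3102], [0.5281, 0.1877]] len 0.1226 yaw -1.8
U [[0.5178, 0.3107], [0.5075, 0.1851]] len 0.126 yaw -4.7
U [[0.5193, 0.3065], [0.5088, 0.1856]] len 0.1214 yaw -5.0
B [[0.6408, 0.2943], [0.631, 0.1834]] len 0.1114 yaw -5.0
B [[0.641, 0.2924], [0.6325, 0.1814]] len 0.1113 yaw -4.4
[ 0.22879282 -0.58148529  0.40419658] [[0.931, 0.366, -0.0], [0.366, -0.931, 0.001], [0.0, -0.001, -1.0]]
```

View pics/c3.png

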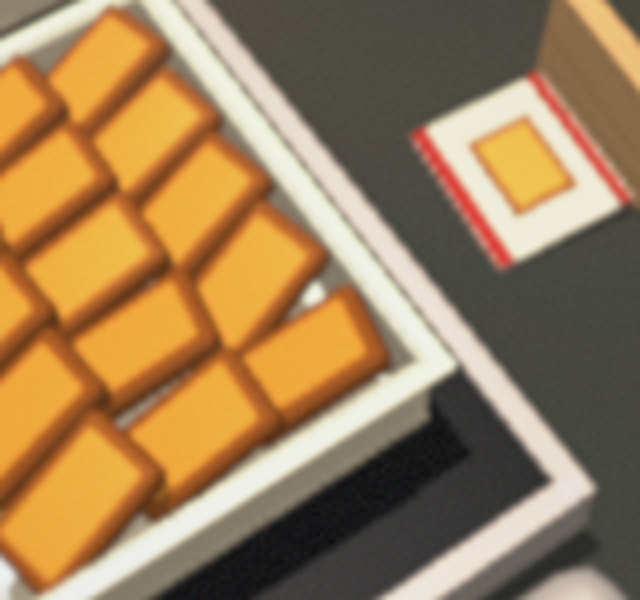

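```bash
python3 - <<'E'
from m import *
P=plane("scene",[((x+.5)/4+180-.5,(y+.5)/4+250-.5) for x,y in [(593,487),(200,1),(455,316)]],.045); print(P.round(4).tolist())
E
python3 -m pendant '{"linear":[[26,-27,0],[52,-54,0],[77,-80,0],[103,-107,0],[129,-134,0],[155,-160,0],[180,-187,0],[206,-214,0],[232,-240,0],[258,-267,0],[283,-293,0],[309,-320,0]],"yaw":[0.2,0.4,0.6,0.8,1,1.2,1.4,1.6,1.8,2,2.2,2.4]}' 60
```

```text
[[0.697, 0.444, 0.045], [0.7057, 0.0412, 0.045], [0.6994, 0.3209, 0.045]]
clock: 1.3
ee_pos: [0.3994, -0.1693, 0.4047]
orientation: [-3.141, -0.06, 0.0]
ft_force: [0.8, -0.8, -0.0]
opening: 0.6
```

```bash
python3 -m pendant '{"linear":[[17,-37,0],[34,-73,0],[51,-110,0],[68,-147,0],[84,-183,0],[101,-220,0],[118,-257,0],[135,-293,0],[152,-330,0],[169,-367,0],[185,-403,0],[185,-403,0]],"yaw":[0.1,0.2,0.3,0.4,0.5,0.6,0.7,0.8,0.86,0.86,0.86,0.86]}'
python3 -c "
from m import *
p,R,s=tool();print(p,R.round(3).tolist(),np.degrees(np.arctan2(R[1,0],R[0,0])))"
```

```text
clock: 2.5
ee_pos: [0.569, 0.2431, 0.4041]
orientation: [-3.138, 0.122, -0.001]
ft_force: [0.3, -1.2, -0.0]
opening: 0.604
[0.56898422 0.2430623  0.40409244] [[0.997, -0.077, 0.0], [-0.077, -0.997, 0.001], [0.0, -0.001, -1.0]] -4.438391054885684
```

```bash
python3 -m pendant '{"linear":[[0,0,20],[0,0,45],[0,0,70],[0,0,95],[0,0,120],[0,0,140],[0,0,150],[0,0,153],[0,0,153],[0,0,153]],"yaw":[0,0,0,0,0,0,0,0,0,0]}'
python3 - <<'E'
from m import *
a=snapshot("top");b=snapshot("scene")
v=np.hstack([cv2.resize(a[150:290,150:290],(390,390),interpolation=2),cv2.resize(b[180:340,240:400],(390,390),interpolation=2)])
cv2.imwrite("pics/d1.png",v)
E
```

```text
clock: 3.5
ee_pos: [0.5684, 0.2393, 0.2527]
orientation: [-3.139, 0.126, -0.002]
ft_force: [0.9, 0.9, -0.3]
opening: 0.602
```

View pics/d1.png

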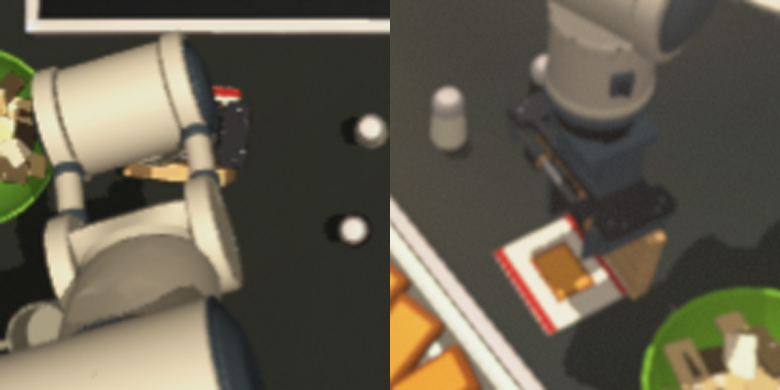

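The fingertips stand between the raised foot and the picture, over the board, with nothing touching. Now the tipping push.

```bash
python3 -m pendant '{"linear":[[-5,0,0],[-10,0,0],[-15,0,0],[-19,0,0],[-23,0,0],[-27,0,0],[-31,0,0],[-35,0,0],[-39,0,0],[-43,0,0],[-47,0,0],[-51,0,0]],"yaw":[0,0,0,0,0,0,0,0,0,0,0,0]}'
python3 - <<'E'
from m import *
b=snapshot("scene")
cv2.imwrite("pics/d2.png",cv2.resize(b[180:340,240:400],(480,480),interpolation=2))
E
```

```text
clock: 4.8
ee_pos: [0.5169, 0.2434, 0.2517]
orientation: [3.139, -0.126, -0.0]
ft_force: [0.4, 0.7, -0.3]
opening: 0.599
```

View pics/d2.png

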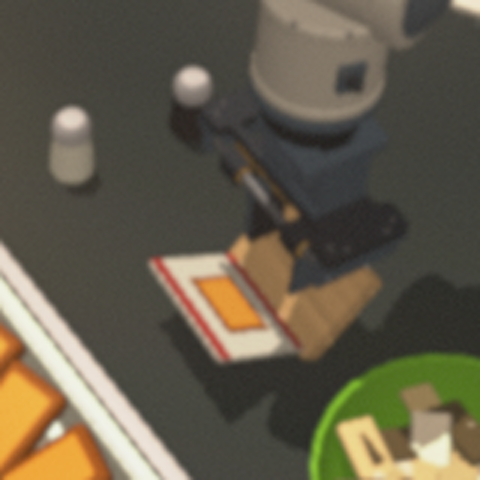

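The stand has tipped by roughly 25-30° with the board rising, and the heel has not visibly slid. I go on slowly so that the finger lets it down.

```bash
python3 -m pendant '{"linear":[[-4,0,0],[-8,0,0],[-12,0,0],[-16,0,0],[-20,0,0],[-24,0,0],[-28,0,0],[-32,0,0],[-36,0,0],[-40,0,0],[-44,0,0],[-48,0,0]],"yaw":[0,0,0,0,0,0,0,0,0,0,0,0]}'
python3 - <<'E'
from m import *
b=snapshot("scene")
cv2.imwrite("pics/d3.png",cv2.resize(b[180:340,240:400],(480,480),interpolation=2))
E
```

```text
clock: 6.05
ee_pos: [0.4691, 0.2473, 0.2517]
orientation: [-3.139, 0.126, 0.0]
ft_force: [-0.7, 0.6, 0.3]
opening: 0.6
```

View pics/d3.png

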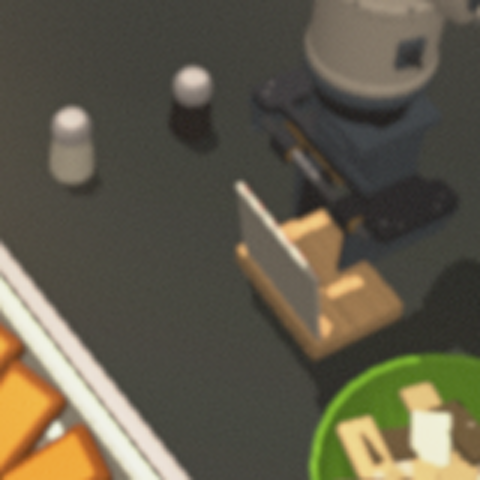

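The stand is on its foot, with the picture board upright at crop (280,260). Next I draw the fingers back off the front, square to the plinth, and measure.

```bash
python3 -m pendant '{"linear":[[-4,0,0],[-8,0,0],[-14,0,0],[-22,0,0],[-32,0,0],[-42,0,0],[-52,0,0],[-62,0,0],[-70,0,0],[-76,0,0],[-80,0,0],[-80,0,0]],"yaw":[0,0,0,0,0,0,-0.1,-0.2,-0.35,-0.5,-0.6,-0.7]}' 80
python3 - <<'E'
from m import *
a=snapshot("top");b=snapshot("scene")
v=np.hstack([cv2.resize(a[150:270,160:280],(390,390),interpolation=2),cv2.resize(b[200:320,270:390],(390,390),interpolation=2)])
cv2.imwrite("pics/d4.png",v); p,R,s=tool(); print(p,R[:2,:2],s['ft_force'])
E
```

```text
clock: 7.3
ee_pos: [0.3893, 0.2537, 0.2517]
orientation: [3.141, 0.03, -0.0]
ft_force: [0.6, 0.4, 0.3]
opening: 0.798
[0.38990003 0.25376047 0.25175722] [[ 0.99983656  0.01807588]
 [ 0.01807583 -0.99983661]] [-0.25246259 -0.63087058  0.15190273]
```

View pics/d4.png

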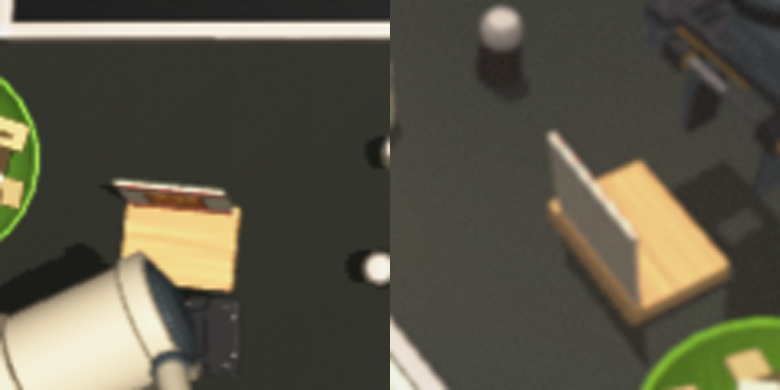

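```bash
python3 - <<'E'
from m import *
f=lambda L,ox,oy,sx:[((x-sx+.5)/3.25+ox-.5,(y+.5)/3.25+oy-.5) for x,y in L]
print(plane("scene",f([(728,265),(640,162),(548,205),(637,306)],270,200,390),.02).round(4).tolist(),"FL FR RR RL")
print(plane("top",f([(233,291),(240,208)],160,150,0),.02).round(4).tolist(),"FR, right edge")
E
```

```text
[[0.4423, 0.3119, 0.02], [0.4329, 0.194, 0.02], [0.524, 0.1878, 0.02], [0.5262, 0.3022, 0.02]] FL FR RR RL
[[0.4306, 0.1927, 0.02], [0.5193, 0.1872, 0.02]] FR, right edge
```

The foot measures 118 x 88 mm, with its front at x≈0.437, yaw −4.4° and centre y≈0.25. Now I lower the fingers to about 10 mm and push.

```bash
python3 -m pendant '{"linear":[[0,0,15],[0,0,30],[0,0,42],[0,0,49],[0,0,51],[0,0,51],[8,0,51],[16,0,51],[21,0,51],[26,0,51],[31,0,51],[36,0,51]],"yaw":[0,0,0,0,0,0,0,0,0,0,0,0]}' && python3 -m pendant '{"linear":[[6,0,0],[13,0,0],[21,0,0],[30,0,0],[40,0,0],[50,0,0],[60,0,0],[70,0,0],[80,0,0],[90,0,0],[100,0,0],[106,0,0]],"yaw":[0,0,0,0,0,0,0,0,0,0,0,0]}' && python3 -m pendant '{"linear":[[5,0,0],[10,0,0],[15,0,0],[20,0,0],[25,0,0],[30,0,0],[35,0,0],[40,0,0],[44,0,0],[48,0,0],[50,0,0],[50,0,0]],"yaw":[0,0,0,0,0,0,0,0,0,0,0,0]}'
```

```text
clock: 8.6
ee_pos: [0.4259, 0.2542, 0.2007]
orientation: [3.141, 0.027, -0.001]
ft_force: [-0.9, -0.8, 1.2]
opening: 0.797
clock: 9.8
ee_pos: [0.5327, 0.2562, 0.2007]
orientation: [-3.141, -0.027, -0.001]
ft_force: [-1.8, -0.0, 1.5]
opening: 0.803
clock: 11.0
ee_pos: [0.5819, 0.257, 0.2007]
orientation: [-3.141, -0.027, -0.001]
ft_force: [0.8, 0.6, -0.5]
opening: 0.797
```

```bash
python3 -m pendant '{"linear":[[2,0,0],[4,0,0],[6,0,0],[8,0,0],[10,0,0],[10,0,0]],"yaw":[0,0,0,0,0,0]}' && python3 -m pendant '{"linear":[[1,0,0],[2,0,0],[3,0,0],[3,0,0]],"yaw":[0,0,0,0]}'&& python3 -m pendant '{"linear":[[1,0,0],[2,0,0],[2,0,0]],"yaw":[0,0,0]}'
python3 - <<'E'
from m import *
a=snapshot("top");b=snapshot("scene")
v=np.hstack([cv2.resize(a[130:250,150:270],(390,390),interpolation=2),cv2.resize(b[220:340,210:330],(390,390),interpolation=2)])
cv2.imwrite("pics/d5.png",v); p,R,s=tool(); print(p,s['ft_force'])
E
```

```text
clock: 11.6
ee_pos: [0.5912, 0.2572, 0.2006]
orientation: [3.141, 0.027, -0.003]
ft_force: [-5.4, 1.1, 3.4]
opening: 0.799
clock: 12.0
ee_pos: [0.5923, 0.2573, 0.2004]
orientation: [3.141, 0.027, -0.011]
ft_force: [-20.9, 1.7, 15.2]
opening: 0.803
clock: 12.3
ee_pos: [0.593, 0.2574, 0.2004]
orientation: [3.14, 0.027, -0.016]
ft_force: [-30.5, 3.2, 23.3]
opening: 0.803
[0.5930021  0.25738659 0.20036493] [-30.14794513   2.63337269  22.44654938]
```

View pics/d5.png

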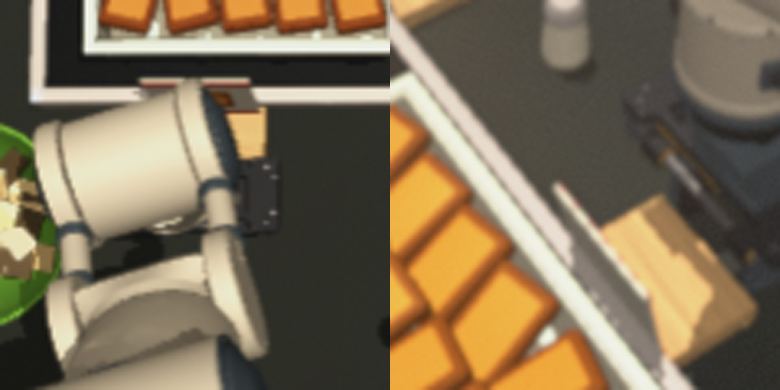

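The foot is hard against the plinth (push force rose to 30 N while the tool moved about 1 mm). I back off straight, then up and away.

```bash
python3 -m pendant '{"linear":[[-2,0,0],[-4,0,0],[-6,0,0],[-10,0,0],[-18,0,0],[-28,0,0],[-40,0,0],[-50,0,0],[-50,0,-20],[-50,0,-50],[-50,0,-90],[-50,0,-130]],"yaw":[0,0,0,0,0,0,0,0,0,0,0,0]}' && python3 -m pendant '{"linear":[[-15,15,-20],[-40,40,-40],[-70,80,-60],[-100,120,-70],[-130,160,-70],[-140,200,-70],[-140,240,-70],[-140,280,-70],[-140,320,-70],[-140,350,-70],[-140,370,-70],[-140,370,-70]],"yaw":[0,0,0,0,0,0,0,0,0,0,0,0]}'
python3 - <<'E'
from m import *
a=snapshot("top");b=snapshot("scene"); cv2.imwrite("pics/t9.png",a); cv2.imwrite("pics/s9.png",b)
v=np.hstack([cv2.resize(a[130:250,150:270],(390,390),interpolation=2),cv2.resize(b[220:340,210:330],(390,390),interpolation=2)])
cv2.imwrite("pics/d6.png",v); p,R,s=tool(); print(p,s['ft_force'])
E
```

```text
clock: 13.6
ee_pos: [0.5457, 0.2563, 0.3318]
orientation: [3.141, 0.027, -0.002]
ft_force: [0.5, 1.0, -0.8]
opening: 0.802
clock: 14.8
ee_pos: [0.4126, -0.1176, 0.4006]
orientation: [3.141, 0.023, 0.001]
ft_force: [0.3, 0.8, 0.5]
opening: 0.801
[ 0.41253753 -0.11566916  0.4005581 ] [-0.18808606 -0.24939887  0.40603883]
```

View pics/d6.png

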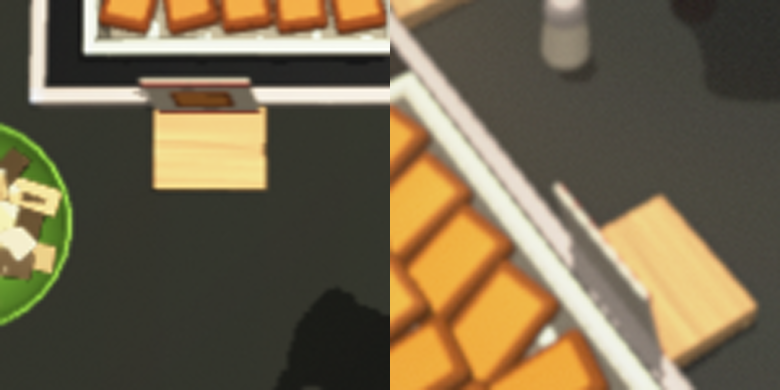

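```bash
python3 - <<'E'
from m import *
f=lambda L,ox,oy,sx:[((x-sx+.5)/3.25+ox-.5,(y+.5)/3.25+oy-.5) for x,y in L]
for n,P in(("top",plane("top",f([(153.5,189.5),(267,189.5)],150,130,0),.02)),("scene",plane("scene",f([(757,306),(662,196)],210,220,390),.02))):
    d=P[1]-P[0]; n_=np.array([-d[1],d[0]])/np.hypot(d[0],d[1]); h=P[:,:2]+.09*n_
    print(n,P.round(4).tolist(),"len",np.linalg.norm(d).round(4),"heels",h.round(4).tolist(), "to plinth scene-line",(h[:,0]-(.7066-.0215*h[:,1])).round(4),"top-line",(h[:,0]-(.7063-.012*h[:,1])).round(4))
a=cv2.imread("pics/t9.png");a0=cv2.imread("pics/top0.png")
print("shakers/egg change",[cv2.absdiff(a,a0)[y:Y,x:X].mean().round(2) for x,X,y,Y in((272,294,188,206),(268,288,223,242),(308,350,150,192),(105,174,165,233),(403,470,167,230),(143,185,255,285))])
E
```

```text
top [[0.6067, 0.3176, 0.02], [0.6087, 0.1952, 0.02]] len 0.1224 heels [[0.6967, 0.319], [0.6987, 0.1966]] to plinth scene-line [-0.003  -0.0037] top-line [-0.0057 -0.0053]
scene [[0.609, 0.3158, 0.02], [0.6105, 0.1968, 0.02]] len 0.1189 heels [[0.699, 0.3168], [0.7005, 0.1979]] to plinth scene-line [-0.0008 -0.0019] top-line [-0.0035 -0.0035]
shakers/egg change [np.float64(0.37), np.float64(24.82), np.float64(0.33), np.float64(0.39), np.float64(0.19), np.float64(7.57)]
```

Stand seated within measurement error. The pepper and cup patches differ from the first picture, which could be the arm's cover or its shadow, so I check that.

View pics/t9.png

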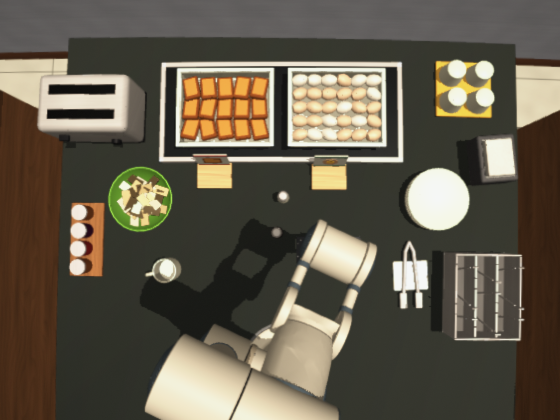

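The pepper at (277,232) and the cup at (167,270) are where they were, only in the arm's shadow. The stand is upright before the toast dish, and the robot is clear of everything.

```bash
python3 -c "
from bench import *
print(close_job())"
```

```text
the job is handed in; nothing more can be done
None
```

I tipped the toast stand back onto its foot and pushed it against the plinth in front of the toast dish. The job was handed in at about 15 s on the robot's clock, and no verdict was reported.

- **Tipping:** the fingertips pushed high on the board side of the raised foot, away from the plinth, until the stand stood upright. The heel did not visibly slide.
- **Pushing:** two spread fingers on the front of the foot slid it square to the plinth. The push stopped when the force rose to about 30 N with almost no further movement, so the foot was in firm contact.
- **Seating:** both ends of the rear edge measure 1–6 mm short of the plinth front, depending on which camera is used. The limit is 8 mm. The two views disagree by about 2–3 mm on both the foot and the plinth line, close to the calibration error.
- **Position:** the stand is upright with the picture facing the robot, about 40 mm to the left of the dish's middle (limit 120 mm).
- **Other objects:** the salt, egg stand, bowl and plates look unchanged in the top picture. The image comparison flagged the pepper and cup, but on viewing they stand in the same place and only lie in the arm's shadow. The tongs looked in place too, judged by eye only.
- **Not checked:** the final picture from the scene camera could not be viewed whole because the picture limit was reached. I had already viewed a crop of it showing the stand.

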